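# Isolate the bench grinder and point out its tool-rest gap

### The job

The left tool rest of the bench grinder must be set closer to its wheel, so make the machine safe and show your mate where to work: first press in the top half of the red rocker switch to turn the grinder off, then push the left wheel's eye shield up from underneath until its lens is about level, and leave it up. Then point with the fingertips, slanting down from the front and only two or three centimetres away, at the narrow gap between the left tool rest and its wheel, without touching the machine, and finish still pointing there. Do not disturb the spanner, the wood offcut or the oil bottle, and handle the grinder gently.

Things in the scene. Friction and masses are not known exactly. Their poses are not given: they have to be found in the camera images.
- bench_grinder: blue double-wheel bench grinder, 278 x 464 x 325 mm (deep, wide, high), bolted down. Origin on the bench under its middle; x from its front to its back, y to its left wheel (left as the robot sees it), z up. Foot plate: 64 mm in front of the origin, 22 mm high; pedestal face: 49 mm in front. Left wheel in its guard: 192 mm across, axle 205 mm high, 170 to 195 mm left of the origin.
- rocker_top (a point): on the face of the red rocker switch low on the pedestal's front, middle of its upper half, 11 mm above its pivot (70 mm above the bench); moves with it. Rocker 32 mm wide, 33 mm high, facing the grinder's -x. On: upper half stands out. For off press it level, along the grinder's +x, e.g. with a tool slanting 45 degrees forward and down; damped: 3 mm travel, 6 N at 10 mm/s; stop at 15 N.
- bench_grinder_switch (a joint): angle of the rocker, rad: 0.24 fully on (upper half out), 0 fully off (upper half pressed in). No spring: it stays where it is left.
- shield_edge (a point): middle of the free lower front edge of the left eye shield (clear lens in a black frame, 90 mm wide, 62 mm long, 3 mm thick); moves with it. Hinge parallel to y, 79 mm behind and 31 mm above the edge when down. Down, it is 259 mm above the bench and 17 mm in front of the tool rest, lens leaning back. Pushed up from below it rises almost straight: at 1.0 rad 82 mm higher, 8 mm farther back.
- bench_grinder_shield0 (a joint): angle of the left eye shield, rad: 0 down, growing as it is pushed up, 1.22 at the upper stop; the lens is level at about 1.05. A stiff hinge: 1 to 2 N at the edge move it and it stays where it is left.
- rest_gap (a point): middle of the narrow gap between left tool rest and wheel, on the rest's top face, 189 mm above the bench: point here. Axes as the grinder's. The rest (level plate, 5 mm thick) reaches 50 mm to the front, 31 mm to either side; the wheel's foremost point is 16 mm higher, 2 mm behind. With the shield up a tool slanting 45 degrees forward and down reaches it freely; keep the TCP 40 to 60 mm off.
- spanner1: grey ring spanner, 31 x 187 x 6 mm, lying flat on the bench in front of the grinder; origin under its middle, long along its y. Not to be disturbed.
- offcut2: small wood offcut, 40 x 90 x 20 mm, lying flat on the bench to the right in front of the grinder; origin under its middle. Not to be disturbed.
- oil_dropper: small brown oil bottle with a black dropper cap, 34 mm across and 102 mm high, standing on the bench to the left in front of the grinder; origin under its middle. Not to be disturbed.

How it is judged:
On the way, in this order (a step that is already met when the one before it is completed fails the run):
1. the rocker is pressed to off (angle under 0.08 rad) while the shield is still down (value of joint bench_grinder_switch below 0.08 rad and value of joint bench_grinder_shield0 below 0.6 rad), for 0.2 s.
2. the left eye shield is pushed up (angle over 0.75 rad), the grinder still off (value of joint bench_grinder_switch below 0.08 rad and value of joint bench_grinder_shield0 above 0.75 rad), for 0.2 s.
3. the tool point dwells for 1 s within 65 mm of the gap, above the rest and within 30 mm of its middle sideways, touching nothing of the grinder, the shield still up and the grinder off (all of step 2 and distance between the grasp point and rest_gap below 0.065 m and z of the grasp point in the frame of rest_gap above 0.005 m and y of the grasp point in the frame of rest_gap between -0.03 and 0.03 m and contact force between each of the arm, the fingers and bench_grinder below 0.3 N), for 1 s.
At the end, for the whole second after the job is handed in: Rocker off (under 0.08 rad); left shield up (over 0.75 rad) and still; tool point within 65 mm of the gap, above the top of the rest and within 30 mm of the gap's middle sideways, touching nothing of the grinder; spanner, offcut and oil bottle within 20 mm of where they were (all of step 3 and velocity of joint bench_grinder_shield0 between -0.1 and 0.1 rad/s and distance of each of spanner1, offcut2, oil_dropper from where it was at the start of the episode below 0.02 m).
It fails at once if the ring spanner is moved by more than 20 mm, tipped over or lifted (distance of spanner1 from where it was at the start of the episode above 0.02 m or angle between spanner1's own z axis and vertical above 0.4 rad).
It fails at once if the wood offcut is moved by more than 20 mm, tipped over or lifted (distance of offcut2 from where it was at the start of the episode above 0.02 m or angle between offcut2's own z axis and vertical above 0.4 rad).
It fails at once if the oil bottle is moved by more than 20 mm, tipped over or lifted (distance of oil_dropper from where it was at the start of the episode above 0.02 m or angle between oil_dropper's own z axis and vertical above 0.4 rad).
It fails at once if the grinder is pushed with more than 40 N (contact force between any of the arm, the fingers and bench_grinder above 40 N).
It fails at once if the robot touches the grinder while pointing at the gap (tool point within 65 mm of it) (distance between the grasp point and rest_gap below 0.065 m and contact force between any of the arm, the fingers and bench_grinder above 1 N).
It also fails if it takes over 67 s, if anything falls off the work surface, if the arm or the gripper's body presses on something with over 40 N, if the wrist force passes 120 N, or if a joint passes its speed limit or range.

### The arm

A 6-joint arm with a two-finger parallel gripper is mounted at the origin on a cart in front of the work surface, level with it; the furniture and walls round the work are solid. World frame = base frame: x ahead of the robot, y to its left, z up, the work surface at z = 0. Lengths are in m, angles in rad, forces in N, time in s.
With the tool pointing down it reaches from about 0.425 to 0.95 m from the base axis. Payload 3.5 kg.
Tool frame: the origin (TCP) lies between the finger pads, 19 mm behind the fingertips; this is the grasp point; z points along the fingers, y is the line along which they close (so a half turn about z gives the same grasp; the last joint's range is limited). The gripper opens to 85 mm and grips with 20 to 120 N. Pads are 22 mm wide; open, the fingers measure 114 mm over their backs; the gripper's body (76 mm by 85 mm) begins 54 mm behind the grasp point. The pads swing forward as they close: fully open they stand 13 mm farther back than shut.
Start: joints at [-1.329, 0.286, 1.577, -0, 1.279, -0.15], TCP at [0.258, -0.624, 0.25] pointing down, gripper open.
Joint ranges: [-2.77, 2.77], [-0.9, 2.22], [0.21, 2.48], [-1.53, 4.67], [0.24, 2.81], [-2.84, 2.84]. Speed limits (rad/s): [2.79, 2.79, 3.14, 3.14, 3.14, 3.14].

### API

Orientations are given as a unit quaternion [x, y, z, w].
In Python, from plant import ctrl gives the robot as it stands.
- The arm moves only by the tool carry_out, never from a script. Its argument "deltas" is one flat list of numbers, 6 for each row, row after row: the shift along the tool's x, y, z in m, then the turn, a rotation vector about the tool's x, y, z in rad. A call has 1 to 5 rows; each row is the pose to reach, as a shift and turn from the pose commanded when the call began, along the tool's axes at that moment; what a row does not reach only later rows make up. A row lasts 1/8 s, in which the tool goes at most 62.5 mm and 10.7 degrees, less where a joint would pass 70% of its speed; a pose out of reach is approached as far as the arm can. A call with a gripper value outside its range is refused whole. "grip" is the opening in per cent of the stroke, from 0 (shut) to 100 (fully open), set as the call begins (left out, the last holds). The fingers move at their own pace and stop on an object; "grip_force" is the grip in N (left out, the last holds). Time passes only in rows, so rows that repeat a pose let the fingers close. It gives the time, the measured TCP pose, the force, the opening and the grip force at its end, in the units of the state.
- ctrl.get_state(): the state, without advancing time (a new reading comes with each control period).
- ctrl.read_camera(name): name is "scene" or "top"; returns (picture, depth): 480x640x3 uint8, red, green, blue; 480x640 float32, m along the optical axis (not along the pixel's ray), 0 where there is no reading.
- ctrl.camera_model(name): a dict with "intrinsics" (3x3 intrinsics, pixels), "extrinsics" (4x4, takes a point from world to camera coordinates). Camera axes: x right, y down, z forward; pixel columns grow to the right and rows downward; lengths in m; the calibration is good to about 2 mm. A picture is of the moment at which its call begins. camera_model takes no time and is no camera call.
- ctrl.sign_off(): hands the job in; it is judged then, once.
Trained networks look in the newest picture that a camera, given by its name, has taken for a name from the list of things; names that differ only in an ending like _2 or _b are one class to them, and where a whole thing is asked for, a point or a joint stands for the part that bears it (a point fixed in the world has none). Each returns a list of dicts, best first, with "score" (0 to 1); they miss things now and then, are a little off and sometimes report something else, mostly with a low value. They report only what shows in the picture. A call takes as long as a camera call.
- ctrl.find_in(camera, query): "uv" ([column, row] in pixels, amid what is visible of it).
The state is a dict: "time": time; "qpos": joint angles; "dq": joint speeds; "joint_efforts": joint torques, N m; "eef_pos": TCP position; "tcp_rot": TCP orientation; "contact_force": force on the tool from outside, world axes, zero at the start; "wrist_torque": the same for the moment, N m; "opening": opening from 0.0 (shut) to 1.0 (fully open); "finger_force": force on a finger pad.
Only numpy, scipy, OpenCV 4.12 (cv2) and the standard library are available. Lean on these libraries where they do the work, as an engineer would, in place of code of your own. Each camera call takes 0.05 s, during which the arm holds its last target. There are 200 camera calls.

## Working session

There is one attempt and no reset: what is moved stays moved. The work goes in short steps, Python scripts to look and compute and a tool call to move; the robot and the scene stay as the last step left them, time stands still between calls to the robot, and variables do not carry over. Pictures are saved under pics/ and viewed, at most 10 in all, crops included, and the job is handed in when it is done.

Besides the shell and the picture viewer there is one more tool, called after ">>>" as name(argument=value, ...) on one line, values as JSON. carry_out: Moves the arm, as the interface text tells. Its arguments: {"type":"object","properties":{"deltas":{"type":"array"},"grip":{"type":"number"},"grip_force":{"type":"number"}},"required":["deltas"]}

```bash
mkdir -p pics
cat > h.py <<'E'
from plant import ctrl
import numpy as np, cv2
from scipy.spatial.transform import Rotation as R
def world(cam,uv,d):
    m=ctrl.camera_model(cam);K=np.array(m["intrinsics"]);T=np.linalg.inv(np.array(m["extrinsics"]))
    p=np.linalg.inv(K)@[uv[0],uv[1],1]*d
    return (T@[*p,1])[:3]
def cloud(cam,D):
    m=ctrl.camera_model(cam);K=np.array(m["intrinsics"]);T=np.linalg.inv(np.array(m["extrinsics"]))
    v,u=np.mgrid[:480,:640]
    P=np.stack([u,v,np.ones_like(u)],-1)@np.linalg.inv(K).T*D[...,None]
    return P@T[:3,:3].T+T[:3,3]
def pix(cam,p):
    m=ctrl.camera_model(cam);q=(np.array(m["extrinsics"])@[*p,1])[:3];q=np.array(m["intrinsics"])@q;return q[:2]/q[2]
E
python3 - <<'E'
from h import *
for c in ["scene","top"]:
    im,D=ctrl.read_camera(c)
    cv2.imwrite(f"pics/{c}1.png",im[...,::-1]); np.save(c+"D.npy",D)
    C=cloud(c,D);T=np.linalg.inv(np.array(ctrl.camera_model(c)["extrinsics"]));print(c,"at",T[:3,3].round(3),T[:3,2].round(2))
    for n in ["bench_grinder","rocker_top","shield_edge","rest_gap","spanner1","offcut2","oil_dropper"]:
        for r in ctrl.find_in(c,n)[:2]:
            u,v=np.round(r["uv"]).astype(int)
            print(n,round(r["score"],2),u,v,C[v,u].round(3))
print(ctrl.get_state())
E
```

```text
scene at [-0.131  0.807  0.814] [ 0.44 -0.78 -0.45]
bench_grinder 0.94 266 232 [ 0.598 -0.246  0.22 ]
rocker_top 0.55 292 273 [ 0.58  -0.325  0.076]
shield_edge 0.81 268 221 [ 0.528 -0.155  0.299]
rest_gap 0.73 266 231 [ 0.597 -0.245  0.224]
spanner1 0.78 331 321 [ 0.441 -0.275  0.002]
oil_dropper 0.74 302 351 [ 0.404 -0.073  0.057]
top at [ 0.388 -0.293  1.143] [ 0.13 -0.02 -0.99]
bench_grinder 0.56 332 186 [ 0.623 -0.342  0.273]
rocker_top 0.41 326 221 [ 0.585 -0.337  0.102]
shield_edge 0.62 234 226 [ 0.536 -0.156  0.307]
rest_gap 0.92 333 180 [ 0.634 -0.343  0.28 ]
rest_gap 0.69 225 294 [ 0.415 -0.102  0.079]
spanner1 0.87 304 280 [ 0.453 -0.285  0.001]
offcut2 0.64 406 284 [ 0.442 -0.539  0.023]
offcut2 0.49 225 297 [ 0.408 -0.102  0.076]
oil_dropper 0.66 226 296 [ 0.411 -0.105  0.079]
{'time': 0.8, 'qpos': array([-1.32897445e+00,  2.86239839e-01,  1.57671296e+00,  2.91304511e-05,
        1.27858535e+00, -1.50022900e-01]), 'dq': array([ 0.00027663,  0.00011669, -0.00032137, -0.00102527,  0.00102339,
       -0.00147001]), 'joint_efforts': array([-7.24572092e-04, -4.05912244e+01, -2.92923188e+01, -2.07838334e-04,
        4.11456358e-04,  4.63636724e-06]), 'eef_pos': array([ 0.2577938 , -0.62381608,  0.25005799]), 'tcp_rot': array([9.80869340e-01, 1.94667246e-01, 1.51837775e-05, 2.65864530e-05]), 'contact_force': array([ 0.45279872, -0.76510467,  0.07317138]), 'wrist_torque': array([ 0.0043662 , -0.02420894, -0.02810145]), 'finger_force': 0.0, 'opening': 1.002503660606915}
```

Run:
```python
import cv2,numpy as np
a=cv2.imread("pics/scene1.png")[150:400,180:420];b=cv2.imread("pics/top1.png")[110:330,180:460]
cv2.imwrite("pics/a.png",cv2.resize(a,None,fx=2.4,fy=2.4,interpolation=2));cv2.imwrite("pics/b.png",cv2.resize(b,None,fx=2.7,fy=2.7,interpolation=2))
```

```text
(no output)
```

View pics/a.png

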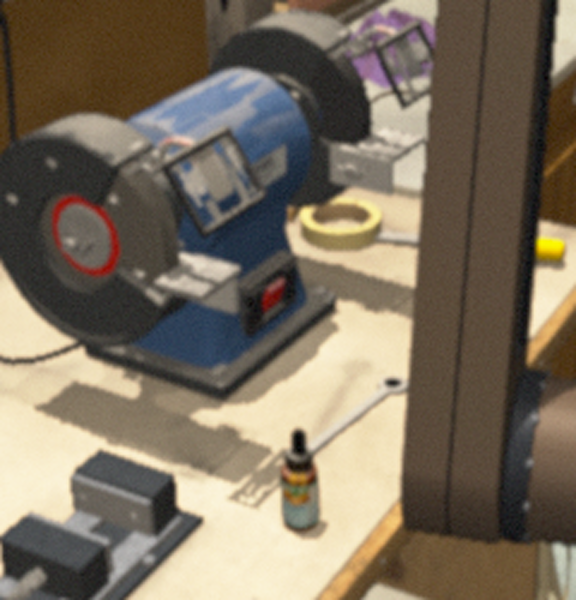

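View pics/b.png

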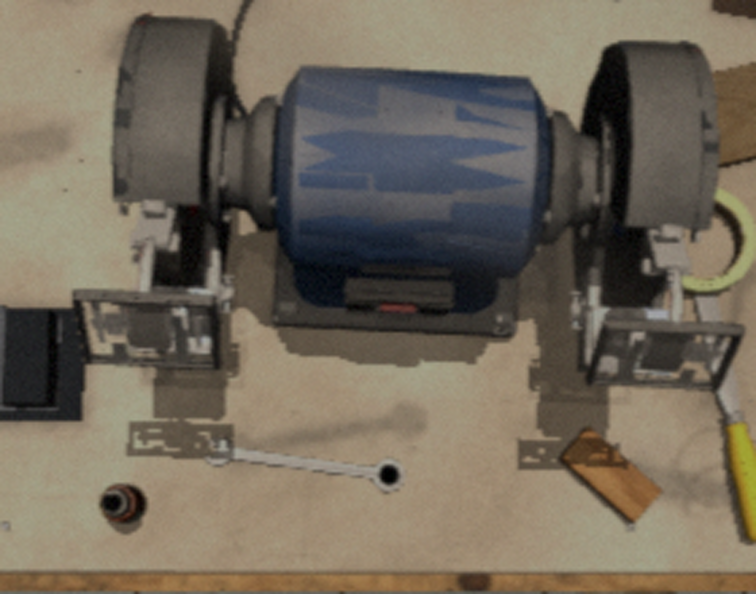

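Scene crop: the grinder faces the robot with both shields down. The red rocker is at about (293,273) in the full scene image, and the arm hides the offcut. In the top image the rocker is at (327,224), the left shield's lower edge at (237,245), the spanner at (292,284), the offcut at (406,286) and the bottle at (226,296).

Run:
```python
from h import *
def onz(cam,uv,z):
    a=world(cam,uv,0.);b=world(cam,uv,1.);return a+(b-a)*(z-a[2])/(b[2]-a[2])
f=lambda x,y:(180+x/2.7,110+y/2.7); g=lambda x,y:(180+x/2.4,150+y/2.4)
L=onz("top",f(272,322),.022);Rr=onz("top",f(508,335),.022)
print("foot front",L,Rr,(L+Rr)/2,"yaw",np.arctan2(-(L-Rr)[0],(L-Rr)[1]))
fc=onz("scene",g(222,392),.022);fr=onz("scene",g(335,303),.022);print("foot scene",fc,fr)
for n,p,z in [("Lsh",f(88,358),.259),("Lsh",f(218,368),.259),("Rsh",f(588,382),.259),("Rsh",f(722,388),.259)]: print(n,onz("top",p,z))
print("Lsh scene",onz("scene",g(200,233),.259),onz("scene",g(264,196),.259))
for c in ["scene","top"]:
    im=cv2.imread(f"pics/{c}1.png").astype(int);D=np.load(c+"D.npy");C=cloud(c,D)
    red=(im[...,2]>110)&(im[...,2]>1.9*im[...,1])&(im[...,2]>1.9*im[...,0])&(C[...,2]<.12)&(C[...,1]<-.25)
    P=C[red];print(c,"red",red.sum(),P.mean(0) if len(P) else 0,P.std(0) if len(P) else 0)
C=cloud("top",np.load("topD.npy"));
print("top z>0.3 ymin/max"); 
ok=(C[...,2]>.2)&(C[...,0]>.4);P=C[ok];print(np.percentile(P,[1,50,99],axis=0))
# motor cylinder axis: blue ridge, yaw from end of points
ok=(C[...,2]>.262)&(C[...,0]>.55)&(np.abs(C[...,1]+.33)<.09);P=C[ok]
for y in np.arange(-.42,-.24,.03):
    s=P[np.abs(P[:,1]-y)<.01]; print(y.round(2),s[:,0].mean().round(4),s[:,2].max().round(3))
for n,p in [("bottle",f(115,503)),("off",f(611,476)),("sp1",f(215,454)),("sp2",f(388,474)),("offcorner",f(588,430))]:
    u,v=np.round(p).astype(int);print(n,C[v,u])
```

```text
foot front [ 0.57854603 -0.2265294   0.022     ] [ 0.56749643 -0.44627939  0.022     ] [ 0.57302123 -0.33640439  0.022     ] yaw -0.050240253176635476
foot scene [ 0.56882683 -0.21183241  0.022     ] [ 0.55559774 -0.42667926  0.022     ]
Lsh [ 0.51108867 -0.10734801  0.259     ]
Lsh [ 0.50419592 -0.20172055  0.259     ]
Rsh [ 0.49511236 -0.47218416  0.259     ]
Rsh [ 0.4911083  -0.57092233  0.259     ]
Lsh scene [ 0.5142166 -0.1123094  0.259    ] [ 0.50407322 -0.20306017  0.259     ]
scene red 19 [ 0.58079821 -0.32671285  0.07520079] [0.00298064 0.0062275  0.00605237]
top red 49 [ 0.98956651 -0.72289582  0.05418306] [0.01599004 0.02349847 0.02947928]
top z>0.3 ymin/max
[[ 0.50588796 -1.00696911  0.20125495]
 [ 0.70510661 -0.35134892  0.26496562]
 [ 1.04248773  0.32085388  0.55130809]]
-0.42 0.7079 0.326
-0.39 0.6757 0.327
-0.36 0.6717 0.289
-0.33 0.701 0.29
-0.3 0.6883 0.289
-0.27 0.7126 0.29
bottle [ 0.41022407 -0.10130995  0.09911213]
off [ 0.43747908 -0.53926776  0.02040616]
sp1 [ 0.45709352 -0.17536016  0.00751607]
sp2 [ 0.43755461 -0.33562835  0.00692764]
offcorner [ 0.47957333 -0.51963006  0.02314745]
```

```bash
cat >> h.py <<'E'
YAW=-0.055
def Rt(pitch,yaw=YAW): # pitch: degrees below horizontal of the tool z; tool x forward/up
    p=np.radians(pitch);c,s=np.cos(yaw),np.sin(yaw)
    z=np.array([np.cos(p)*c,np.cos(p)*s,-np.sin(p)]);x=np.array([np.sin(p)*c,np.sin(p)*s,np.cos(p)])
    return R.from_matrix(np.stack([x,np.cross(z,x),z],1))
def delta(pos,pitch,yaw=YAW,base=None):
    s=ctrl.get_state();R0=R.from_quat(s["tcp_rot"]);p0=s["eef_pos"]
    if base: p0,R0=np.array(base[0]),Rt(*base[1:])
    d=R0.inv().apply(np.array(pos)-p0);w=(R0.inv()*Rt(pitch,yaw)).as_rotvec()
    return np.r_[d,w]
E
python3 - <<'E'
from h import *
# closest points between top ray (red at) and scene ray
def ray(c,uv): a=world(c,uv,0.);b=world(c,uv,1.)-a;return a,b/np.linalg.norm(b)
def tri(u1,u2):
    a,d=ray("scene",u1);b,e=ray("top",u2)
    t=np.linalg.lstsq(np.stack([d,-e],1),b-a,rcond=None)[0];p,q=a+t[0]*d,b+t[1]*e
    return ((p+q)/2).round(4),np.linalg.norm(p-q).round(4)
f=lambda x,y:(180+x/2.7,110+y/2.7); g=lambda x,y:(180+x/2.4,150+y/2.4)
print("rocker",tri(g(272,291),f(398,308)),tri(g(272,282),f(398,308)))
print("shield",tri(g(200,233),f(88,358)),tri(g(264,196),f(218,368)))
for p in [(.57,-.330,.07),(.508,-.155,.259),(.575,-.159,.189),(.409,-.1,.1)]:
    print(p,(pix("scene",p)-[180,150])*2.4,(pix("top",p)-[180,110])*2.7)
print(delta([.45,-.33,.20],45).round(3))
E
```

```text
rocker (array([ 0.5842, -0.341 ,  0.0719]), np.float64(0.0018)) (array([ 0.5826, -0.3402,  0.0836]), np.float64(0.003))
shield (array([ 0.5109, -0.1078,  0.2617]), np.float64(0.0003)) (array([ 0.5038, -0.202 ,  0.2596]), np.float64(0.0007))
(0.57, -0.33, 0.07) [278.992501   300.03942298] [385.10784078 323.07693132]
(0.508, -0.155, 0.259) [232.29747214 215.4414487 ] [153.70601311 362.51980667]
(0.575, -0.159, 0.189) [177.43946986 266.83976786] [174.42329826 290.59261786]
(0.409, -0.1, 0.1) [301.8570893  424.46987198] [114.30784885 503.63130798]
[ 0.29  -0.198  0.05  -0.175  0.772  0.423]
```

>>> carry_out(deltas=[0.06,-0.04,0.01,-0.035,0.155,0.085,0.12,-0.08,0.02,-0.07,0.31,0.17,0.18,-0.12,0.03,-0.105,0.465,0.255,0.24,-0.16,0.04,-0.14,0.62,0.34,0.29,-0.2,0.05,-0.175,0.772,0.423], grip=0, grip_force=60)

```text
time: 1.42
eef_pos: [0.4281, -0.3643, 0.2072]
tcp_rot: [0.922, -0.027, 0.385, 0.011]
contact_force: [0.8, 0.0, 0.5]
opening: -0.001
finger_force: 0.0
```

Run:
```python
from h import *
s=ctrl.get_state();print(s["time"],s["eef_pos"],s["qpos"].round(2),s["opening"],s["contact_force"]);print(delta([.535,-.338,.077],45).round(4))
```

```text
1.425 [ 0.42813757 -0.36426191  0.20719539] [-1.16 -0.11  2.22  0.96  0.88 -0.12] -0.0013843423425503696 [0.76163088 0.04072088 0.4501884 ]
[-0.0186 -0.0325  0.1663  0.0025 -0.0053 -0.0024]
```

>>> carry_out(deltas=[0,0,0,0,0,0])

```text
time: 1.55
eef_pos: [0.426, -0.3572, 0.1998]
tcp_rot: [0.925, -0.025, 0.38, 0.004]
contact_force: [-0.9, 0.2, -0.7]
opening: 0.0
finger_force: 0.0
```

Run:
```python
from h import *
s=ctrl.get_state();print(s["time"],s["eef_pos"],s["qpos"].round(2),s["contact_force"]);print(delta([.535,-.339,.12],45).round(4),delta([.535,-.339,.077],45).round(4))
```

```text
1.55 [ 0.42602201 -0.35722902  0.19980273] [-1.16 -0.11  2.23  0.96  0.89 -0.12] [-0.88500369  0.19052538 -0.69432281]
[ 0.0204 -0.0228  0.1328 -0.0114  0.0055 -0.0043] [-0.0098 -0.0223  0.1634 -0.0114  0.0055 -0.0043]
```

>>> carry_out(deltas=[-0.002,-0.006,0.045,-0.005,0.002,-0.002,-0.005,-0.012,0.09,-0.011,0.005,-0.004,-0.008,-0.018,0.13,-0.011,0.005,-0.004,-0.01,-0.022,0.163,-0.011,0.005,-0.004,-0.01,-0.022,0.163,-0.011,0.005,-0.004])

```text
time: 2.17
eef_pos: [0.5372, -0.3488, 0.0825]
tcp_rot: [0.923, -0.025, 0.384, 0.015]
contact_force: [-1.4, -0.4, -0.0]
opening: 0.002
finger_force: 0.0
```

Run:
```python
from h import *
s=ctrl.get_state();print(s["time"],s["eef_pos"],s["contact_force"]);print(delta([.565,-.341,.077],45).round(4))
for c in ["scene"]:
    im,D=ctrl.read_camera(c);cv2.imwrite("pics/c.png",cv2.resize(im[180:330,210:410],None,fx=4,fy=4,interpolation=2)[...,::-1])
```

```text
2.175 [ 0.53723773 -0.34875323  0.08249999] [-1.39139488 -0.44022078 -0.00967866]
[ 0.0154 -0.0094  0.0232  0.0079 -0.0029  0.0044]
```

View pics/c.png

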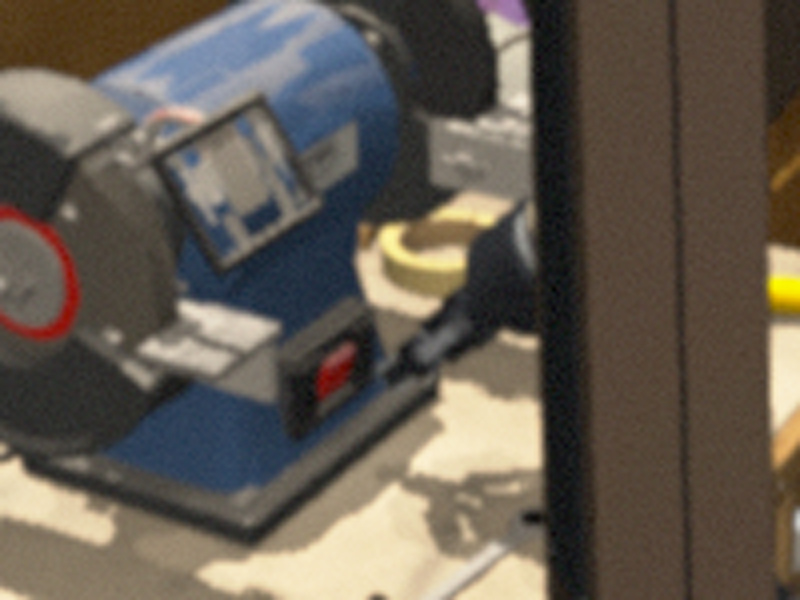

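The fingertip is at crop (388,378), just in front of the rocker at crop (337,365), and at the right height. I'll approach slowly.

>>> carry_out(deltas=[0.004,-0.008,0.011,0,0,0,0.004,-0.008,0.011,0,0,0])

```text
time: 2.48
eef_pos: [0.5481, -0.3418, 0.0802]
tcp_rot: [0.922, -0.025, 0.385, 0.017]
contact_force: [0.2, -1.1, -0.6]
opening: 0.003
finger_force: 0.0
```

Run:
```python
from h import *
s=ctrl.get_state();print(s["time"],s["eef_pos"],s["contact_force"]);print(delta([.565,-.340,.077],45).round(4))
p=s["eef_pos"]+R.from_quat(s["tcp_rot"]).apply([.011,0,.019]);print("corner",p,(pix("scene",p)-[210,180])*4,(pix("scene",[.583,-.34,.072])-[210,180])*4)
```

```text
2.475 [ 0.54814337 -0.34180171  0.08015081] [ 0.24612925 -1.13960186 -0.57869988]
[ 0.0095 -0.0028  0.0141  0.011  -0.006   0.0055]
corner [ 0.56934951 -0.34311723  0.07462191] [356.06877418 365.16010745] [335.4670508  366.08700913]
```

>>> carry_out(deltas=[0.0014,-0.001,0.007,0.01,-0.006,0.005,0.0025,-0.001,0.008,0.01,-0.006,0.005,0.0034,-0.001,0.009,0.01,-0.006,0.005,0.0043,-0.001,0.01,0.01,-0.006,0.005,0.0052,-0.001,0.011,0.01,-0.006,0.005])

```text
time: 3.1
eef_pos: [0.5593, -0.3415, 0.0751]
tcp_rot: [0.924, -0.026, 0.382, 0.011]
contact_force: [0.4, -0.1, 0.5]
opening: 0.004
finger_force: 0.0
```

Corner at x≈0.580, no contact yet.

>>> carry_out(deltas=[0.001,0,0.001,0,0,0,0.002,0,0.002,0,0,0,0.003,0,0.003,0,0,0])

```text
time: 3.48
eef_pos: [0.5626, -0.3416, 0.0743]
tcp_rot: [0.924, -0.026, 0.381, 0.011]
contact_force: [-10.0, -0.5, 2.7]
opening: -0.001
finger_force: 4.2
```

>>> carry_out(deltas=[0.0003,0,0.0003,0,0,0])

```text
time: 3.6
eef_pos: [0.5627, -0.3416, 0.074]
tcp_rot: [0.924, -0.026, 0.381, 0.011]
contact_force: [-9.3, 0.5, 2.0]
opening: -0.002
finger_force: 4.0
```

>>> carry_out(deltas=[0.0007,0,0.0007,0,0,0,0.0007,0,0.0007,0,0,0])

```text
time: 3.85
eef_pos: [0.5629, -0.3416, 0.0734]
tcp_rot: [0.924, -0.026, 0.38, 0.011]
contact_force: [-10.7, 0.6, 2.3]
opening: 0.002
finger_force: 4.6
```

Run:
```python
from h import *
s=ctrl.get_state();print(s["time"],s["eef_pos"],s["contact_force"])
im,D=ctrl.read_camera("scene");cv2.imwrite("pics/d.png",cv2.resize(im[235:305,260:340],None,fx=8,fy=8,interpolation=2)[...,::-1])
```

```text
3.85 [ 0.56293097 -0.34164449  0.07342384] [-10.67357874   0.64486129   2.33872674]
```

View pics/d.png

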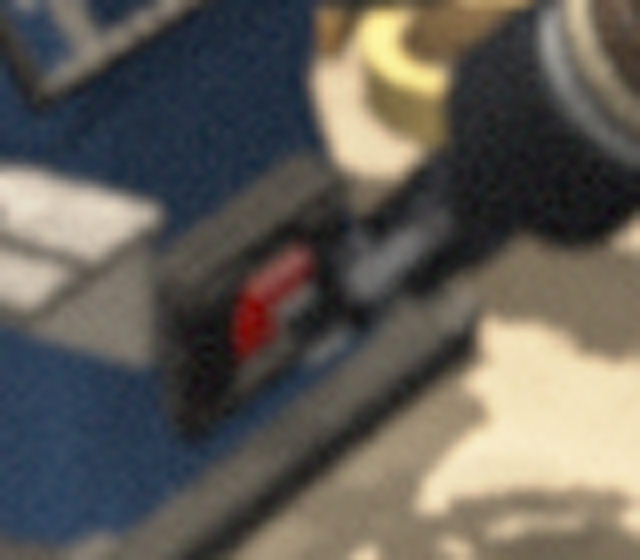

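The fingertip is at the middle of the rocker. The red fills d (236..310, 236..360) and its centre is at z ≈ 0.071, so 70 mm is the pivot height. I'm pressing on the pivot, so I'll back off and press about 14 mm higher.

>>> carry_out(deltas=[-0.0085,0,-0.0085,0,0,0,0.0015,0,-0.0185,0,0,0,0.0015,0,-0.0185,0,0,0])

```text
time: 4.28
eef_pos: [0.5532, -0.3418, 0.0906]
tcp_rot: [0.923, -0.026, 0.383, 0.011]
contact_force: [-0.2, 0.3, 0.5]
opening: 0.0
finger_force: 0.0
```

Run:
```python
from h import *
s=ctrl.get_state();print(s["time"],s["eef_pos"],s["contact_force"]);print(delta([.5575,-.340,.087],45).round(4))
```

```text
4.275 [ 0.55323607 -0.34178858  0.09064308] [-0.20280637  0.26266814  0.46597292]
[ 0.0004 -0.002   0.0055  0.0019 -0.0009  0.0004]
```

>>> carry_out(deltas=[0.0004,-0.001,0.0055,0,0,0,0.0013,-0.001,0.0064,0,0,0,0.0022,-0.001,0.0073,0,0,0,0.003,-0.001,0.0081,0,0,0,0.0038,-0.001,0.0089,0,0,0])

```text
time: 4.9
eef_pos: [0.5612, -0.3403, 0.0848]
tcp_rot: [0.924, -0.026, 0.381, 0.01]
contact_force: [-8.2, 1.3, 4.8]
opening: 0.003
finger_force: 3.6
```

>>> carry_out(deltas=[0.0007,0,0.0007,0,0,0,0.0014,0,0.0014,0,0,0,0.0021,0,0.0021,0,0,0,0.0021,0,0.0021,0,0,0])

```text
time: 5.4
eef_pos: [0.5625, -0.3405, 0.0849]
tcp_rot: [0.924, -0.025, 0.381, 0.011]
contact_force: [-24.5, 4.6, 13.3]
opening: -0.0
finger_force: 11.8
```

Firm stop now; back off and look.

>>> carry_out(deltas=[-0.012,0,-0.012,0,0,0,-0.03,0,-0.03,0,0,0,-0.03,0,-0.03,0,0,0])

```text
time: 5.78
eef_pos: [0.5214, -0.3382, 0.0851]
tcp_rot: [0.924, -0.027, 0.382, 0.01]
contact_force: [-0.4, -0.1, -0.5]
opening: -0.002
finger_force: 0.0
```

Run:
```python
from h import *
s=ctrl.get_state();print(s["time"],s["eef_pos"],s["contact_force"])
im,D=ctrl.read_camera("scene");old=cv2.imread("pics/scene1.png")
x=np.vstack([old[245:300,265:325],im[245:300,265:325,::-1]]);cv2.imwrite("pics/e.png",cv2.resize(x,None,fx=5.4,fy=5.4,interpolation=2))
print(delta([.44,-.155,.30],20).round(3))
```

```text
5.775 [ 0.52144063 -0.33819266  0.08513669] [-0.35483795 -0.06062594 -0.54864925]
[ 0.086 -0.179 -0.217  0.001  0.437 -0.002]
```

View pics/e.png

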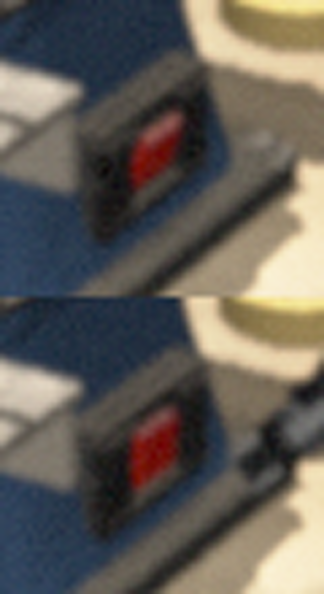

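Compared with the start (upper half of e.png), the rocker's upper half no longer stands out and its face is flush. The stop plane at the top (x=0.5837) matches the pivot plane, so it is off. Next is the shield.

Run:
```python
from h import *
s=ctrl.get_state();R0=R.from_quat(s["tcp_rot"]);p0=s["eef_pos"]
for k in range(1,6):
    print(delta(p0+(np.array([.44,-.155,.235])-p0)*k/5,45-5*k).round(3).tolist())
```

```text
[0.008, -0.036, -0.034, 0.001, 0.088, -0.002]
[0.016, -0.071, -0.068, 0.001, 0.175, -0.002]
[0.024, -0.107, -0.103, 0.001, 0.263, -0.002]
[0.032, -0.143, -0.137, 0.001, 0.35, -0.002]
[0.04, -0.179, -0.171, 0.001, 0.437, -0.002]
```

>>> carry_out(deltas=[0.008,-0.036,-0.034,0.001,0.088,-0.002,0.016,-0.071,-0.068,0.001,0.175,-0.002,0.024,-0.107,-0.103,0.001,0.263,-0.002,0.032,-0.143,-0.137,0.001,0.35,-0.002,0.04,-0.179,-0.171,0.001,0.437,-0.002])

```text
time: 6.45
eef_pos: [0.4957, -0.1955, 0.2492]
tcp_rot: [0.824, -0.016, 0.567, 0.008]
contact_force: [0.8, -0.3, 0.0]
opening: -0.004
finger_force: 0.0
```

>>> carry_out(deltas=[0,0,0,0,0,0,0,0,0,0,0,0])

```text
time: 6.7
eef_pos: [0.4949, -0.1959, 0.2459]
tcp_rot: [0.825, -0.016, 0.564, 0.008]
contact_force: [0.1, -0.4, 0.5]
opening: 0.003
finger_force: 0.0
```

Run:
```python
from h import *
s=ctrl.get_state();print(s["time"],s["eef_pos"],s["contact_force"],s["qpos"].round(2));print(R.from_quat(s["tcp_rot"]).as_matrix()[:,2].round(3))
print(delta([.44,-.155,.235],20).round(3),delta([.495,-.157,.235],20).round(3),delta([.495,-.157,.235],12).round(3))
```

```text
6.7 [ 0.49494708 -0.19587519  0.24589623] [ 0.14931715 -0.40018641  0.4735393 ] [-0.9  -0.34  2.48  1.61  0.79 -0.44]
[ 0.931 -0.031 -0.363]
[-0.031 -0.039 -0.048 -0.02   0.023  0.001] [-0.011 -0.039  0.003 -0.02   0.023  0.001] [-0.011 -0.039  0.003 -0.02   0.162 -0.   ]
```

The arm's elbow limit stopped it early, already just under the lens and clear of contact. I'll drop a little, then centre sideways.

>>> carry_out(deltas=[-0.011,0,0.003,0,0,0,-0.011,-0.02,0.003,-0.01,0.01,0,-0.011,-0.039,0.003,-0.02,0.02,0.001,-0.011,-0.039,0.003,-0.02,0.02,0.001])

```text
time: 7.2
eef_pos: [0.5164, -0.1673, 0.2396]
tcp_rot: [0.822, -0.021, 0.568, 0.012]
contact_force: [0.1, -0.1, 0.3]
opening: 0.002
finger_force: 0.0
```

Run:
```python
from h import *
s=ctrl.get_state();print(s["time"],s["eef_pos"],s["contact_force"],s["qpos"].round(2));print(R.from_quat(s["tcp_rot"]).as_matrix()[:,2].round(3))
print(delta([.497,-.157,.340],20).round(3))
im,D=ctrl.read_camera("scene");cv2.imwrite("pics/f.png",cv2.resize(im[180:300,200:360],None,fx=4,fy=4,interpolation=2)[...,::-1])
```

```text
7.2 [ 0.5164039  -0.16734032  0.23955002] [ 0.09726488 -0.10750323  0.26496275] [-0.78 -0.31  2.48  1.73  0.69 -0.51]
[ 0.934 -0.043 -0.354]
[ 0.087 -0.01  -0.054 -0.008  0.012 -0.001]
```

View pics/f.png

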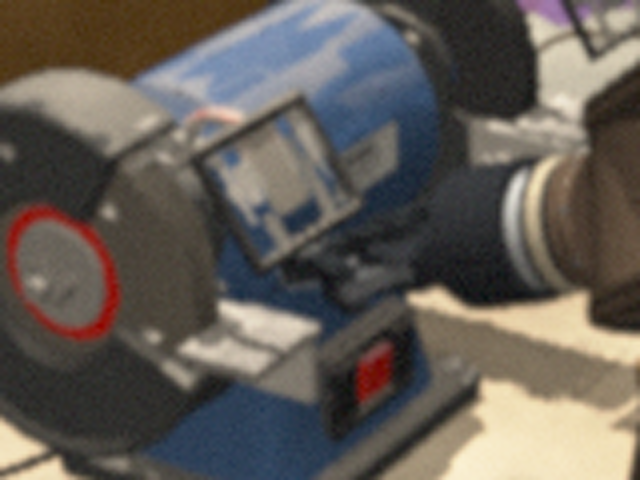

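The fingertips are under the left lens's lower edge (f ≈ (300,265)), clear of the rest at (260,335). The rocker at (375,370) looks flush. Now I'll lift.

>>> carry_out(deltas=[0.009,-0.003,-0.004,0,0,0,0.018,-0.006,-0.008,0,0,0,0.027,-0.009,-0.012,0,0,0,0.036,-0.01,-0.016,0,0,0,0.045,-0.01,-0.02,0,0,0])

```text
time: 7.88
eef_pos: [0.5134, -0.1588, 0.289]
tcp_rot: [0.822, -0.022, 0.568, 0.013]
contact_force: [0.8, -0.4, -1.3]
opening: -0.005
finger_force: 0.7
```

Run:
```python
from h import *
s=ctrl.get_state();print(s["time"],s["eef_pos"],s["contact_force"],s["qpos"].round(2));print(R.from_quat(s["tcp_rot"]).as_matrix()[:,2].round(3))
print(delta([.51,-.157,.330],20).round(3))
```

```text
7.875 [ 0.51335393 -0.15879781  0.28903619] [ 0.76256668 -0.398364   -1.29176984] [-0.77 -0.44  2.46  1.56  0.66 -0.28]
[ 0.934 -0.046 -0.354]
[ 0.037 -0.002 -0.018 -0.005  0.013 -0.001]
```

>>> carry_out(deltas=[0.009,0,-0.004,0,0,0,0.018,-0.001,-0.008,0,0,0,0.027,-0.002,-0.012,0,0,0,0.036,-0.002,-0.016,0,0,0,0.041,-0.002,-0.018,0,0,0])

```text
time: 8.5
eef_pos: [0.5113, -0.1568, 0.3343]
tcp_rot: [0.822, -0.021, 0.569, 0.013]
contact_force: [0.3, -0.3, -1.5]
opening: -0.0
finger_force: 0.7
```

Run:
```python
from h import *
s=ctrl.get_state();print(s["time"],s["eef_pos"],s["contact_force"],s["qpos"].round(2))
im,D=ctrl.read_camera("scene");cv2.imwrite("pics/g.png",cv2.resize(im[160:300,200:360],None,fx=4,fy=4,interpolation=2)[...,::-1])
```

```text
8.5 [ 0.51125554 -0.15678471  0.33428566] [ 0.31684114 -0.33678503 -1.54541051] [-0.77 -0.52  2.43  1.41  0.68 -0.1 ]
```

View pics/g.png

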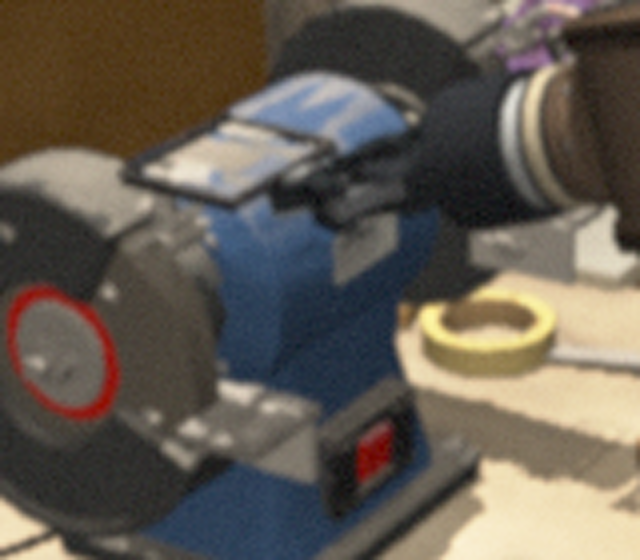

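The lens is nearly level (g, frame from (125,170) to (335,150)), the rocker still looks flush, and contact is light at 1.5 N. Next I'll withdraw downward and point at the gap.

Run:
```python
from h import *
for p,a in [((.508,-.157,.305),22),((.505,-.157,.275),28),((.505,-.157,.258),34),((.505,-.157,.248),40),((.508,-.157,.245),42)]: print(delta(p,a).round(3).tolist())
```

```text
[-0.03, 0.0, 0.007, -0.005, -0.025, 0.0]
[-0.059, 0.001, 0.015, -0.005, -0.13, 0.0]
[-0.075, 0.001, 0.021, -0.005, -0.234, 0.001]
[-0.084, 0.001, 0.025, -0.005, -0.339, 0.001]
[-0.086, 0.001, 0.028, -0.005, -0.374, 0.001]
```

>>> carry_out(deltas=[-0.03,0,0.007,0,-0.025,0,-0.059,0.001,0.015,0,-0.13,0,-0.075,0.001,0.021,-0.005,-0.234,0,-0.084,0.001,0.025,-0.005,-0.34,0,-0.086,0.001,0.028,-0.005,-0.374,0])

```text
time: 9.18
eef_pos: [0.5081, -0.1571, 0.2449]
tcp_rot: [0.913, -0.024, 0.406, 0.011]
contact_force: [-0.1, -0.2, -0.2]
opening: 0.001
finger_force: 0.0
```

>>> carry_out(deltas=[0,0,0,0,0,0])

```text
time: 9.3
eef_pos: [0.508, -0.1569, 0.2449]
tcp_rot: [0.913, -0.024, 0.407, 0.011]
contact_force: [0.2, -1.3, 0.0]
opening: 0.001
finger_force: 0.0
```

Run:
```python
from h import *
s=ctrl.get_state();print(s["time"],s["eef_pos"],s["contact_force"]);print(R.from_quat(s["tcp_rot"]).as_matrix()[:,2].round(3))
print(delta([.534,-.157,.224],42).round(4))
im,D=ctrl.read_camera("scene");cv2.imwrite("pics/h.png",cv2.resize(im[160:300,200:360],None,fx=4,fy=4,interpolation=2)[...,::-1])
ctrl.read_camera("top")
for c in ("scene","top"):
  for n in ("rest_gap","shield_edge"): print(c,n,[(np.round(r["uv"]),round(r["score"],2)) for r in ctrl.find_in(c,n)[:2]])
print(pix("scene",[.574,-.159,.189]),pix("top",[.574,-.159,.189]))
```

```text
9.3 [ 0.5080353  -0.15686963  0.24492855] [ 0.22590178 -1.3316248   0.03014613]
[ 0.743 -0.039 -0.669]
[ 0.0018 -0.0012  0.0333 -0.0014 -0.0007  0.0016]
scene rest_gap [(array([257., 242.]), 0.78)]
scene shield_edge [(array([254., 198.]), 0.67)]
top rest_gap [(array([332., 183.]), 0.87)]
top shield_edge [(array([234., 207.]), 0.62)]
[254.30166668 261.27885945] [244.59069467 218.08696211]
```

View pics/h.png

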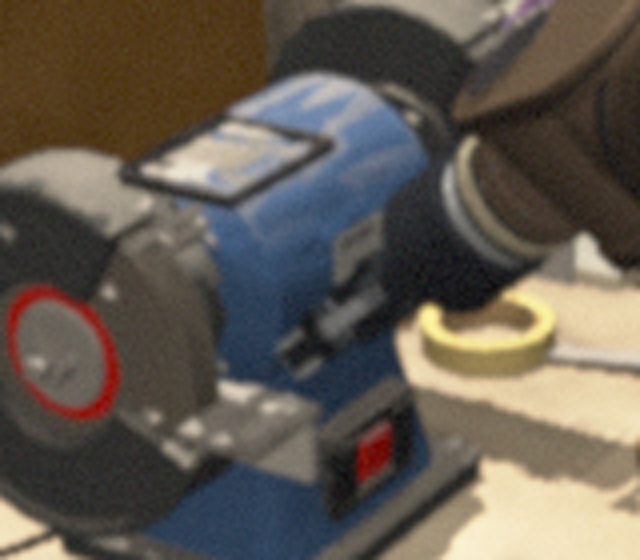

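The shield stays up, nearly level, and the hand is clear of it. The projected gap falls at crop (217,405), where the rest meets the wheel, so I'll advance to the pointing pose.

>>> carry_out(deltas=[0.001,-0.001,0.012,0,0,0,0.002,-0.001,0.024,0,0,0,0.002,-0.001,0.033,0,0,0,0.002,-0.001,0.033,0,0,0,0.002,-0.001,0.033,0,0,0])

```text
time: 10.22
eef_pos: [0.5335, -0.157, 0.2244]
tcp_rot: [0.913, -0.024, 0.407, 0.011]
contact_force: [-0.5, 0.1, 0.1]
opening: 0.003
finger_force: 0.0
```

>>> carry_out(deltas=[0,0,0,0,0,0,0,0,0,0,0,0,0,0,0,0,0,0,0,0,0,0,0,0,0,0,0,0,0,0])

```text
time: 10.85
eef_pos: [0.5336, -0.1569, 0.2243]
tcp_rot: [0.913, -0.024, 0.407, 0.011]
contact_force: [-0.1, 0.0, -0.9]
opening: 0.0
finger_force: 0.0
```

Run:
```python
from h import *
s=ctrl.get_state();print(s["time"],s["eef_pos"],s["contact_force"],np.linalg.norm(s["eef_pos"]-[.574,-.159,.189]))
im,D=ctrl.read_camera("scene");a=im[160:300,200:360,::-1];im,D=ctrl.read_camera("top");b=im[160:300,190:350,::-1]
cv2.imwrite("pics/i.png",cv2.resize(np.hstack([a,b]),None,fx=2.5,fy=2.5,interpolation=2))
```

```text
10.85 [ 0.53359677 -0.15692904  0.22430372] [-0.07504166  0.04167229 -0.87738818] 0.05369415411508414
```

View pics/i.png

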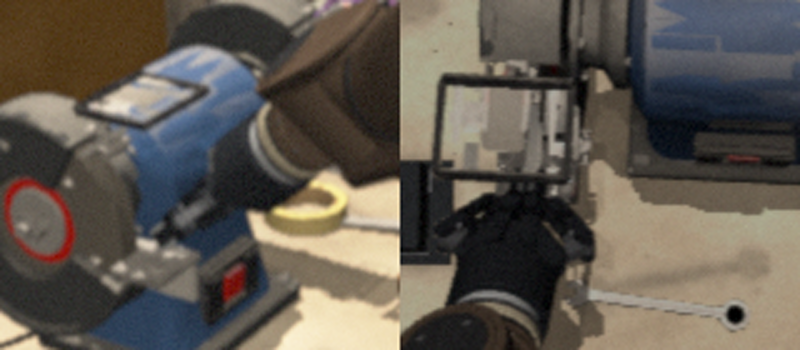

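Pointing pose reached: fingertips over the rest in front of the gap, shield level, spanner untouched. I'll dwell, then hand in.

>>> carry_out(deltas=[0,0,0,0,0,0,0,0,0,0,0,0,0,0,0,0,0,0,0,0,0,0,0,0,0,0,0,0,0,0])

```text
time: 11.58
eef_pos: [0.5336, -0.1569, 0.2242]
tcp_rot: [0.913, -0.024, 0.407, 0.011]
contact_force: [0.4, 0.4, 0.3]
opening: 0.001
finger_force: 0.0
```

>>> carry_out(deltas=[0,0,0,0,0,0,0,0,0,0,0,0,0,0,0,0,0,0,0,0,0,0,0,0,0,0,0,0,0,0])

```text
time: 12.2
eef_pos: [0.5336, -0.157, 0.2243]
tcp_rot: [0.913, -0.024, 0.407, 0.011]
contact_force: [0.5, 0.1, -0.0]
opening: 0.005
finger_force: 0.0
```

```bash
python3 -c "
from plant import ctrl
print(ctrl.sign_off())"
```

```text
the job is handed in; nothing more can be done
None
```

I handed the job in at about 12 s, without a verdict shown: by picture and contact position the rocker is off (peak press about 28 N, over the 15 N advised but under the 40 N limit), the left shield is up and about level, and the fingertips point at the gap from about 35 mm by my estimate, touching nothing.

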